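# Right the tipped sample jars and feed the first one to the scanner

### The arm

A 7-joint arm with a two-finger parallel gripper is mounted at the origin on the work surface. World frame = base frame: x ahead of the robot, y to its left, z up, the work surface at z = 0. Lengths are in m, angles in rad, forces in N, time in s.
With the tool pointing down it reaches from about 0.4 to 0.85 m from the base axis. Payload 4.4 kg.
Tool frame: the origin (TCP) lies on the centre line of the jaws, within the pads' length; the fingertips stand 17 mm ahead of it and the grasp point (between the pads) lies 2 mm behind it; z points along the fingers, y is the line along which they close (so a half turn about z gives the same grasp; the last joint's range is limited). The gripper opens to 94 mm and grips with 3 to 60 N. Pads are 16 mm wide; open, the fingers measure 119 mm over their backs; the gripper's body (75 mm by 177 mm) begins 78 mm behind the grasp point.
Start: joints at [-1.37, 0.628, 0.038, 1.517, -0.027, 0.996, -0.02], TCP at [0.171, 0.627, 0.222] pointing down, gripper open.
Joint ranges: [-3.06, 3.06], [-0.37, 2.12], [-1.25, 1.32], [0.18, 2.47], [-1.1, 4.24], [0.23, 1.98], [-2.94, 2.94]. Speed limits (rad/s): [2.57, 2.57, 3.14, 3.14, 3.14, 3.14, 3.14].

### API

Orientations are given as a rotation vector (axis times angle).
In Python, from rig import manip, cams gives the robot as it stands.
- The arm moves only by the tool send_rows, never from a script. Its argument "series" is a list of rows, each an object of numbers: "tx", "ty", "tz": the shift along the tool's x, y, z in cm; "wx", "wy", "wz": the turn, a rotation vector about the tool's x, y, z in rad. In form: [{"tx": .., "ty": .., "tz": .., "wx": .., "wy": .., "wz": ..}, ...]. A call has 1 to 10 rows; each row is the pose to reach, as a shift and turn from the pose commanded when the call began, along the tool's axes at that moment; what a row does not reach only later rows make up. A row lasts 1/10 s, in which the tool goes at most 50 mm and 8.59 degrees, less where a joint would pass 70% of its speed; a pose out of reach is approached as far as the arm can. A call with a gripper value outside its range is refused whole. "claw" is the closure, from 0 (fully open) to 1 (shut), set as the call begins (left out, the last holds). The fingers move at their own pace and stop on an object; "squeeze" is the grip in N (left out, the last holds). Time passes only in rows, so rows that repeat a pose let the fingers close. It gives the time, the measured TCP pose, the force, the opening and the grip force at its end, in the units of the state.
- manip.sense(): the state, without advancing time (a new reading comes with each control period).
- cams.camera(name): name is "scene" or "top" or "wrist"; returns a dict with "color" (384x512x3 uint8, red, green, blue), "range_z" (384x512 float32, m along the optical axis (not along the pixel's ray), 0 where there is no reading), "fx", "fy", "cx", "cy" (pixels), "dist" ([k1, k2, p1, p2, k3] as OpenCV has them; the pictures are not rectified), "origin" and "orientation" of the camera in the world. Camera axes: x right, y up, looking along -z (the intrinsics and any distortion apply to the point x, -y, -z); pixel columns grow to the right and rows downward; lengths in m; the calibration is good to about 2 mm. A picture is of the moment at which its call begins.
- manip.close_job(): hands the job in; it is judged then, once.
The state is a dict: "t": time; "joints": joint angles; "qd": joint speeds; "joint_efforts": joint torques, N m; "tcp_pos": TCP position; "tool_rot": TCP orientation; "contact_force": force on the tool from outside, world axes, zero at the start; "wrist_torque": the same for the moment, N m; "width": finger opening in m; "finger_force": force on a finger pad.
Only numpy, scipy, OpenCV 4.12 (cv2) and the standard library are available. Lean on these libraries where they do the work, as an engineer would, in place of code of your own. Each camera call takes 0.05 s, during which the arm holds its last target. There are 200 camera calls.

### The job

Two sample jars have tipped over in the scanner's feed lane: first stand both of them upright again in the lane among their neighbours. Only then bring the green-banded jar at the head of the lane forward along the lane, under the scanner arm, until it stands against the blue end stop, and last throw the red-knobbed lever right over towards the stop end to start the scan. Leave all four jars standing in the lane, and do not knock over or shove away the beaker or the bottle on the bench.

Things in the scene. Friction and masses are not known exactly. Their poses are not given: they have to be found in the camera images.
- lane: fixed feed lane: flat grey belt in an aluminium frame, 670 x 128 mm. Origin on the bench under its middle line; z up, y along the lane towards the scanner, x across. Belt surface at z 25 mm, y -428 to +230 mm; side lips at x -60 and +60 mm, 8 mm thick, top at z 30 mm. The four jars stand or lie along the belt about 160 mm apart
- stop (a point): middle of the face of the blue end stop, at belt level: lane x 0, y 230, z 25 mm. The stop spans the lane, its top at z 65 mm; a jar against it has its centre 30 mm before it, at lane y 200 mm
- arm (a point): middle of the front lower edge of the white scanner arm that overhangs the stop: lane x 0, y 205, z 150 mm. In the lane's frame the arm spans x -43 to +128, y 205 to 255, z 150 to 190 mm; its column spans x 72 to 128, y 190 to 260 mm, 190 mm tall
- jar_blue: square white plastic sample jar with a band (blue) round its middle and a round black lid; tipped over at the start, lying on a flat side along the lane. 60 x 60 mm across, 90 mm tall over all: body 66 mm, short neck, then the lid, 56 mm diameter and 20 mm high. Origin: centre of the jar, 45 mm above its base; z from base to lid; x and y square to its flat sides. 0.2 to 0.4 kg
- jar_orange: square white plastic sample jar with a band (orange) round its middle and a round black lid; tipped over at the start, lying on a flat side along the lane. 60 x 60 mm across, 90 mm tall over all: body 66 mm, short neck, then the lid, 56 mm diameter and 20 mm high. Origin: centre of the jar, 45 mm above its base; z from base to lid; x and y square to its flat sides. 0.2 to 0.4 kg
- jar_green: square white plastic sample jar with a band (green) round its middle and a round black lid; standing at the head of the lane, nearest the scanner. 60 x 60 mm across, 90 mm tall over all: body 66 mm, short neck, then the lid, 56 mm diameter and 20 mm high. Origin: centre of the jar, 45 mm above its base; z from base to lid; x and y square to its flat sides. 0.2 to 0.4 kg
- jar_grey: square white plastic sample jar with a band (grey) round its middle and a round black lid; standing at the start. 60 x 60 mm across, 90 mm tall over all: body 66 mm, short neck, then the lid, 56 mm diameter and 20 mm high. Origin: centre of the jar, 45 mm above its base; z from base to lid; x and y square to its flat sides. 0.2 to 0.4 kg
- lever_tip (a point): centre of the lever's red knob (26 mm diameter), 80 mm from the lever's pivot on a 10 mm rod; it moves with the lever. The lever's blue block (50 mm across the lane, 70 mm along, 25 mm high) stands on the bench beside the lane, its centre at x -110, y +170 mm in the lane's frame, pivot at z 22 mm
- lever (a joint): lever angle, rad: near 0 it leans 0.5 rad away from the stop end (lane -y), 0.5 is upright, 1.0 is thrown right over towards lane +y; it stays where it is left
- beaker: bystander: white plastic beaker, 90 mm diameter at the rim, 110 mm tall, origin at the centre of its underside, z up
- bottle: bystander: white bottle with blue cap, 68 mm diameter, 170 mm tall, origin at the centre of its underside, z up

How it is judged:
On the way, in this order (a step that is already met when the one before it is completed fails the run):
1. one of the two tipped jars stands upright on the belt (((angle between jar_blue's own z axis and vertical below 0.12 rad and z of jar_blue in the frame of lane between 0.063 and 0.078 m and x of jar_blue in the frame of lane between -0.04 and 0.04 m and y of jar_blue in the frame of lane above -0.425 m) or (angle between jar_orange's own z axis and vertical below 0.12 rad and z of jar_orange in the frame of lane between 0.063 and 0.078 m and x of jar_orange in the frame of lane between -0.04 and 0.04 m and y of jar_orange in the frame of lane above -0.425 m))), for 0.2 s.
2. both tipped jars stand upright on the belt (angle between each of jar_blue, jar_orange's own z axis and vertical below 0.12 rad and z of jar_blue in the frame of lane between 0.063 and 0.078 m and x of jar_blue in the frame of lane between -0.04 and 0.04 m and y of each of jar_blue, jar_orange in the frame of lane above -0.425 m and z of jar_orange in the frame of lane between 0.063 and 0.078 m and x of jar_orange in the frame of lane between -0.04 and 0.04 m), for 0.2 s.
3. the green-banded jar stands under the scanner arm against the end stop (angle between jar_green's own z axis and vertical below 0.12 rad and z of jar_green in the frame of lane between 0.063 and 0.078 m and x of jar_green in the frame of lane between -0.04 and 0.04 m and y of jar_green in the frame of lane between -0.425 and 0.208 m and y of jar_green in the frame of lane above 0.185 m), for 0.2 s.
4. the lever is thrown right over (value of joint lever above 0.85 rad), for 0.1 s.
At the end, for the whole second after the job is handed in: All four jars stand upright (within 0.12 rad) and at rest on the belt between its lips (centres within 40 mm of the middle line); the green-banded jar is against the end stop, its centre at lane y 185 to 208 mm; the lever is beyond 0.85 rad (all of step 2 and all of step 3 and angle between jar_grey's own z axis and vertical below 0.12 rad and z of jar_grey in the frame of lane between 0.063 and 0.078 m and x of jar_grey in the frame of lane between -0.04 and 0.04 m and y of jar_grey in the frame of lane above -0.425 m and value of joint lever above 0.85 rad and linear speed of each of jar_blue, jar_orange, jar_green, jar_grey below 0.02 m/s); the robot touches nothing.
It fails at once if a standing jar is knocked over (angle between any of jar_green, jar_grey's own z axis and vertical above 0.7 rad).
It fails at once if a jar falls off the lane (height (world z) of any of jar_blue, jar_orange, jar_green, jar_grey below 0.042 m).
It fails at once if a bystander on the bench is knocked over or shoved away (angle between any of beaker, bottle's own z axis and vertical above 0.5 rad or distance of any of beaker, bottle from where it was at the start of the episode above 0.06 m).
It also fails if it takes over 61 s, if anything falls off the work surface, if the arm or the gripper's body presses on something with over 40 N, if the wrist force passes 120 N, or if a joint passes its speed limit or range.

## Working session

There is one attempt and no reset: what is moved stays moved. The work goes in short steps, Python scripts to look and compute and a tool call to move; the robot and the scene stay as the last step left them, time stands still between calls to the robot, and variables do not carry over. Pictures are saved under pics/ and viewed, at most 12 in all, crops included, and the job is handed in when it is done.

Besides the shell and the picture viewer there is one more tool, called by a JSON object that holds its "name" and its "arguments", one argument or row to a line. send_rows: Moves the arm, as the interface text tells. Its arguments: {"type":"object","properties":{"series":{"type":"array"},"claw":{"type":"number"},"squeeze":{"type":"number"}},"required":["series"]}

```bash
ls; mkdir -p pics; cat > h.py <<'E'
import numpy as np, cv2
from scipy.spatial.transform import Rotation as R
from rig import manip, cams
def snap(name,fn):
    c=cams.camera(name); cv2.imwrite(f'pics/{fn}.png',c['color'][:,:,::-1]); np.save(f'pics/{fn}.npy',c,allow_pickle=True); return c
def rot(o):
    o=np.array(o,float)
    return R.from_rotvec(o).as_matrix() if o.size==3 else (o if o.shape==(3,3) else R.from_quat(o).as_matrix())
def load(fn): return np.load(f'pics/{fn}.npy',allow_pickle=True).item()
def pts(c,uv,z=None):
    "pixels -> world; by range, or on plane height z"
    uv=np.array(uv,float).reshape(-1,2)
    K=np.array([[c['fx'],0,c['cx']],[0,c['fy'],c['cy']],[0,0,1]])
    n=cv2.undistortPoints(uv.reshape(-1,1,2),K,np.array(c['dist'],float)).reshape(-1,2)
    d=np.c_[n[:,0],-n[:,1],-np.ones(len(n))]
    M=rot(c['orientation']); o=np.array(c['origin'])
    if z is None:
        r=c['range_z'][uv[:,1].round().astype(int),uv[:,0].round().astype(int)]
        return o+(d*r[:,None])@M.T
    w=d@M.T
    return o+w*((z-o[2])/w[:,2])[:,None]
E
python3 - <<'E'
from h import *
for n in('top','scene'):
    c=snap(n,n+'0'); print(n,c['origin'],c['orientation'],c['fx'],c['dist'])
a=[cv2.imread(f'pics/{n}0.png') for n in('top','scene')]
cv2.imwrite('pics/a.png',cv2.resize(a[0],(800,600)))
print(manip.sense())
E
```

```text
pics
top [ 0.24269918 -0.01982527  1.84864402] [ 0.14366396 -0.12170488 -1.56057524] 500.026338702432 [-0.14433013  0.          0.          0.          0.        ]
scene [1.2114438  0.57595754 1.32658295] [0.32043912 0.70040465 2.16669289] 360.16483319651223 [-0.00398196  0.          0.          0.          0.        ]
{'t': 0.1, 'joints': array([-1.36980007,  0.62921271,  0.03844851,  1.51821109, -0.0269759 ,
        0.99627976, -0.01997727]), 'qd': array([ 4.46688119e-04, -4.15504741e-04, -5.82448774e-04, -2.74757702e-03,
       -1.73237260e-03,  6.15323579e-04,  5.69862444e-05]), 'joint_efforts': array([ 3.05088419e-03, -5.50802350e+01,  1.14732195e+00, -1.87120306e+01,
       -5.21785452e-02,  1.91809516e-02,  6.38747269e-05]), 'tcp_pos': array([0.17120542, 0.62649699, 0.22169084]), 'tool_rot': array([-4.17763942e-01, -3.11351188e+00,  2.48636910e-03]), 'contact_force': array([-0.30919354,  0.97055472, -0.452085  ]), 'wrist_torque': array([-0.01674166, -0.01404026,  0.03057561]), 'finger_force': 0.0, 'width': 0.0939190005041181}
```

View pics/a.png

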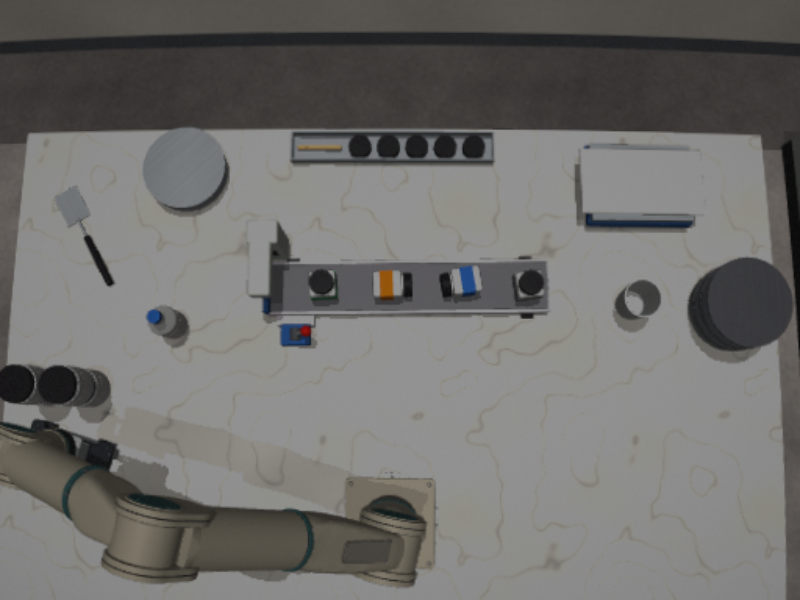

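View pics/scene0.png

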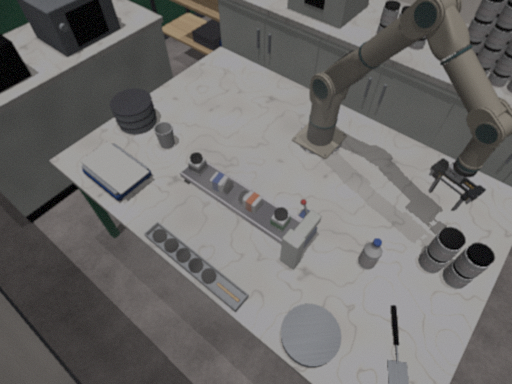

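The top view shows the lane running along world y, with the scanner on the left (+y). From head to tail it holds green at (322,283), orange lying with its lid to −y at (390,285), blue lying with its lid to +y at (462,281), and grey at (530,283). The lever knob is at (305,331), the bottle at (160,318) and the beaker at (640,300). Next I'll enlarge the lane.

```bash
python3 - <<'E'
from h import *
im=cv2.imread('pics/top0.png'); c=load('top0')
k=cv2.resize(im[140:230,155:355],None,fx=4,fy=4,interpolation=cv2.INTER_CUBIC); cv2.imwrite('pics/lane.png',np.clip(k*1.6,0,255).astype('uint8'))
# height map over lane
v,u=np.mgrid[140:230,155:360]; P=pts(c,np.c_[u.ravel(),v.ravel()])
z=P[:,2]
from collections import Counter
s=(z>0.018)&(z<0.034)&(P[:,0]>.3)
q=P[s,:2]; r=cv2.minAreaRect(q.astype(np.float32)); print(r, s.sum(), np.median(z[s]))
j=(z>.06)&(z<.13)
print('jarpts')
m=j.reshape(v.shape).astype('uint8'); n,l,st,ce=cv2.connectedComponentsWithStats(m)
for i in range(1,n):
    if st[i,4]>30:
        p=P[l.ravel()==i]; print(st[i],p.mean(0),p.min(0),p.max(0), cv2.minAreaRect(p[:,:2].astype(np.float32)))
E
```

```text
((0.5146491527557373, -0.03741726279258728), (0.6648516654968262, 0.21909935772418976), 89.18267059326172) 4329 0.026730187147781415
jarpts
[19  6  9 18 74] [0.63077817 0.25691862 0.09448397] [0.61279448 0.24950084 0.06096645] [0.66764266 0.27797436 0.12949921] ((0.6355485916137695, 0.25513148307800293), (0.021765457466244698, 0.06072996184229851), 64.53507232666016)
[127  30  27  20 418] [ 0.55240874 -0.16095068  0.08347084] [ 0.52136621 -0.20786002  0.06081783] [ 0.58868567 -0.11365461  0.10232967] ((0.5539759397506714, -0.16042956709861755), (0.06219926476478577, 0.09139402210712433), 8.264423370361328)
[ 42  32  19  19 307] [0.540419   0.15605335 0.10546771] [0.51269799 0.12725767 0.06013987] [0.57737414 0.19147715 0.12551358] ((0.5441082715988159, 0.15857873857021332), (0.06042865291237831, 0.0605785958468914), 6.108643054962158)
[ 83  33  26  18 415] [ 5.45154179e-01 -2.99124067e-04  8.39131812e-02] [ 0.51424461 -0.04593357  0.0602274 ] [0.57635279 0.0442144  0.10391151] ((0.546087384223938, -0.0010826364159584045), (0.06201796978712082, 0.08997063338756561), 1.389036774635315)
[174  33  19  19 307] [ 0.54200784 -0.31201494  0.10368255] [ 0.51279194 -0.34978882  0.06081578] [ 0.57771878 -0.28344857  0.12613643] ((0.5454630851745605, -0.3164801299571991), (0.061043139547109604, 0.06130018085241318), 5.948028087615967)
[36 68  8  7 43] [0.43424933 0.19377614 0.10337861] [0.42370943 0.18240952 0.0682998 ] [0.44574973 0.21208508 0.11385605] ((0.4353097081184387, 0.1970287263393402), (0.029922042042016983, 0.021418757736682892), 84.1657485961914)
```

View pics/lane.png

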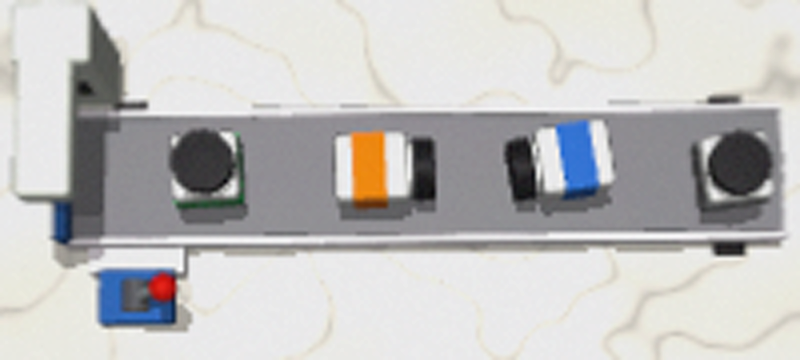

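The crop shows the lane's right-end corners at about (782,108) and (786,237), the green lid at (204,160) and the grey lid at (740,162). The orange body spans (337,133)–(408,205) and the blue one is slightly yawed. I'll convert these to world coordinates.

```bash
python3 - <<'E'
from h import *
c=load('top0')
f=lambda L,z: pts(c,[((x+.5)/4-.5+155,(y+.5)/4-.5+140) for x,y in L],z).round(4)
print('lip far',f([(150,106),(780,108)],.03)); print('lip near',f([(190,241),(785,239)],.03))
print('lids g,grey',f([(204,160),(740,162)],.115))
print('orange body top corners',f([(337,134),(405,132),(407,205),(338,205)],.085),'lid end',f([(434,139),(434,198)],.075))
print('blue corners',f([(537,128),(603,121),(612,190),(545,195)],.085),'lid end',f([(506,143),(512,198)],.075))
print('knob',f([(162,288)],.092),'block',f([(103,270),(175,270),(174,323),(100,323)],.025),'stop/arm',f([(57,240),(18,196),(68,198)],.19))
print(f([(53,240),(70,240)],.065))
s=manip.sense(); print(rot(s['tool_rot']).round(3))
E
```

```text
lip far [[ 0.6108  0.2174  0.03  ]
 [ 0.6118 -0.3689  0.03  ]]
lip near [[ 0.4844  0.1771  0.03  ]
 [ 0.4889 -0.3703  0.03  ]]
lids g,grey [[ 0.5452  0.1571  0.115 ]
 [ 0.5458 -0.3157  0.115 ]]
orange body top corners [[ 0.5747  0.041   0.085 ]
 [ 0.5768 -0.02    0.085 ]
 [ 0.5106 -0.0221  0.085 ]
 [ 0.5103  0.0394  0.085 ]] lid end [[ 0.5724 -0.0462  0.075 ]
 [ 0.5186 -0.0463  0.075 ]]
blue corners [[ 0.5811 -0.1385  0.085 ]
 [ 0.5878 -0.1979  0.085 ]
 [ 0.525  -0.2052  0.085 ]
 [ 0.5202 -0.1452  0.085 ]] lid end [[ 0.5691 -0.1111  0.075 ]
 [ 0.5189 -0.1163  0.075 ]]
knob [[0.434  0.1943 0.092 ]] block [[0.4576 0.2576 0.025 ]
 [0.4581 0.1909 0.025 ]
 [0.4092 0.1907 0.025 ]
 [0.4086 0.259  0.025 ]] stop/arm [[0.4632 0.2722 0.19  ]
 [0.5005 0.3067 0.19  ]
 [0.499  0.264  0.19  ]]
[[0.4798 0.2979 0.065 ]
 [0.4799 0.2823 0.065 ]]
[[-0.965  0.264 -0.   ]
 [ 0.264  0.965 -0.002]
 [-0.    -0.002 -1.   ]]
```

```bash
cat >> h.py <<'E'
def go(p,th=0,yaw=0):
    "row (cm, rad) from current pose to world grasp point p, tool tilted th (deg) about world x, yaw (deg) about z"
    M=(R.from_euler('z',yaw,degrees=True)*R.from_euler('x',th,degrees=True)).as_matrix()@np.array([[0,1,0],[1,0,0],[0,0,-1.]])
    s=manip.sense(); A=rot(s['tool_rot'])
    t=np.array(p)+.002*M[:,2]
    d=A.T@(t-s['tcp_pos'])*100; w=R.from_matrix(A.T@M).as_rotvec()
    return 't',d.round(2),'w',w.round(3)
E
python3 -c "
from h import *
print(go([.543,.0,.28],0)); print(go([.543,-.06,.20],45))"
```

```text
('t', array([-52.38, -50.64,  -5.55]), 'w', array([-1.000e-03,  1.000e-03,  1.304e+00]))
('t', array([-53.92, -56.28,   2.4 ]), 'w', array([-0.512,  0.67 ,  1.232]))
```

{"name": "send_rows", "arguments": {
  "series": [
    {"tx": -2, "ty": -2, "tz": -5},
    {"tx": -6, "ty": -6, "tz": -5.5, "wz": 0.15},
    {"tx": -52.4, "ty": -50.6, "tz": -5.5, "wz": 1.304},
    {"tx": -52.4, "ty": -50.6, "tz": -5.5, "wz": 1.304},
    {"tx": -52.4, "ty": -50.6, "tz": -5.5, "wz": 1.304},
    {"tx": -52.4, "ty": -50.6, "tz": -5.5, "wz": 1.304},
    {"tx": -52.4, "ty": -50.6, "tz": -5.5, "wz": 1.304},
    {"tx": -52.4, "ty": -50.6, "tz": -5.5, "wz": 1.304},
    {"tx": -52.4, "ty": -50.6, "tz": -5.5, "wz": 1.304},
    {"tx": -52.4, "ty": -50.6, "tz": -5.5, "wz": 1.304}
  ],
  "claw": 0.0,
  "squeeze": 20
}}

```text
validation failed for argument at $.se...
```

```bash
python3 -c "
from h import *
s=manip.sense();print(s['t'],s['tcp_pos'],s['joints'].round(2))
print(go([.543,.0,.28],0)); print(go([.543,-.05,.18],45))"
```

```text
0.1 [0.17120542 0.62649699 0.22169084] [-1.37  0.63  0.04  1.52 -0.03  1.   -0.02]
('t', array([-52.38, -50.64,  -5.55]), 'w', array([-1.000e-03,  1.000e-03,  1.304e+00]))
('t', array([-53.66, -55.31,   4.4 ]), 'w', array([-0.512,  0.67 ,  1.232]))
```

{"name": "send_rows", "arguments": {
  "series": [
    {"tx": -2, "ty": -2, "tz": -5, "wx": 0, "wy": 0, "wz": 0},
    {"tx": -6, "ty": -6, "tz": -5.5, "wx": 0, "wy": 0, "wz": 0.15},
    {"tx": -52.4, "ty": -50.6, "tz": -5.5, "wx": 0, "wy": 0, "wz": 1.304},
    {"tx": -52.4, "ty": -50.6, "tz": -5.5, "wx": 0, "wy": 0, "wz": 1.304},
    {"tx": -52.4, "ty": -50.6, "tz": -5.5, "wx": 0, "wy": 0, "wz": 1.304},
    {"tx": -52.4, "ty": -50.6, "tz": -5.5, "wx": 0, "wy": 0, "wz": 1.304},
    {"tx": -52.4, "ty": -50.6, "tz": -5.5, "wx": 0, "wy": 0, "wz": 1.304},
    {"tx": -52.4, "ty": -50.6, "tz": -5.5, "wx": 0, "wy": 0, "wz": 1.304},
    {"tx": -52.4, "ty": -50.6, "tz": -5.5, "wx": 0, "wy": 0, "wz": 1.304},
    {"tx": -52.4, "ty": -50.6, "tz": -5.5, "wx": 0, "wy": 0, "wz": 1.304}
  ],
  "claw": 0.0,
  "squeeze": 20
}}

```text
t: 1.1
tcp_pos: [0.4133, 0.2177, 0.2767]
tool_rot: [-2.227, -2.216, -0.0]
contact_force: [0.9, 0.5, 0.2]
width: 0.0941
finger_force: 0.0
```

```bash
python3 -c "
from h import *
s=manip.sense();print(s['t'],s['tcp_pos'],s['joints'].round(2))
print(go([.543,.0,.28],0)); print(go([.543,-.05,.18],45))"
```

```text
1.1 [0.41329558 0.21769452 0.27665393] [-0.89  0.32  0.46  1.94 -0.18  0.91 -0.34]
('t', array([-21.71,  13.08,  -0.14]), 'w', array([-0.   , -0.   , -0.005]))
('t', array([-26.57,  13.1 ,   9.8 ]), 'w', array([ 0.002,  0.785, -0.005]))
```

{"name": "send_rows", "arguments": {
  "series": [
    {"tx": -5, "ty": 3, "tz": 0, "wx": 0, "wy": 0, "wz": 0},
    {"tx": -9, "ty": 6, "tz": 0, "wx": 0, "wy": 0.1, "wz": 0},
    {"tx": -26.6, "ty": 13.1, "tz": 7, "wx": 0, "wy": 0.785, "wz": 0},
    {"tx": -26.6, "ty": 13.1, "tz": 7, "wx": 0, "wy": 0.785, "wz": 0},
    {"tx": -26.6, "ty": 13.1, "tz": 7, "wx": 0, "wy": 0.785, "wz": 0},
    {"tx": -26.6, "ty": 13.1, "tz": 7, "wx": 0, "wy": 0.785, "wz": 0},
    {"tx": -26.6, "ty": 13.1, "tz": 7, "wx": 0, "wy": 0.785, "wz": 0},
    {"tx": -26.6, "ty": 13.1, "tz": 7, "wx": 0, "wy": 0.785, "wz": 0},
    {"tx": -26.6, "ty": 13.1, "tz": 7, "wx": 0, "wy": 0.785, "wz": 0}
  ]
}}

```text
t: 2.0
tcp_pos: [0.5429, -0.0532, 0.2021]
tool_rot: [-1.771, -1.748, -0.726]
contact_force: [-0.5, -0.3, 0.2]
width: 0.0939
finger_force: 0.0
```

```bash
python3 -c "
from h import *
s=manip.sense();print(s['t'],s['tcp_pos'],s['joints'].round(2))
print(go([.543,-.05,.11],45)); print(go([.543,.002,.058],45))
snap('top','t1');c=snap('wrist','w1')
a=cv2.imread('pics/t1.png')[130:240,150:360];b=cv2.imread('pics/w1.png')
cv2.imwrite('pics/v1.png',np.vstack([cv2.resize(a,(560,293)),cv2.resize(b,(400,300))[:, :].copy() if 0 else cv2.copyMakeBorder(cv2.resize(b,(400,300)),0,0,0,160,0)]))"
```

```text
2.0 [ 0.54287074 -0.05315173  0.202071  ] [ 0.34  0.75  0.21  1.71 -0.84  1.31  1.01]
('t', array([-6.28,  0.07,  6.94]), 'w', array([ 0.003,  0.001, -0.012]))
('t', array([-6.28,  0.05, 14.29]), 'w', array([ 0.003,  0.001, -0.012]))
```

View pics/v1.png

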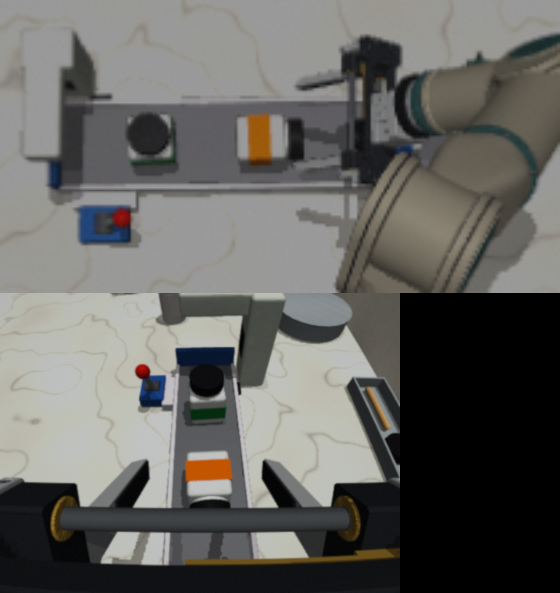

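The tilted pose is reached, with orange centred between the open fingers (lid at about (295,139) in the top crop). Next I advance along the tool axis.

{"name": "send_rows", "arguments": {
  "series": [
    {"tx": -4, "ty": 0, "tz": 2, "wx": 0, "wy": 0, "wz": -0.01},
    {"tx": -6.3, "ty": 0, "tz": 4.5, "wx": 0, "wy": 0, "wz": -0.01},
    {"tx": -6.3, "ty": 0, "tz": 8.5, "wx": 0, "wy": 0, "wz": -0.01},
    {"tx": -6.3, "ty": 0, "tz": 12, "wx": 0, "wy": 0, "wz": -0.01},
    {"tx": -6.3, "ty": 0, "tz": 14.3, "wx": 0, "wy": 0, "wz": -0.01},
    {"tx": -6.3, "ty": 0, "tz": 14.3, "wx": 0, "wy": 0, "wz": -0.01}
  ]
}}

```text
t: 2.7
tcp_pos: [0.5425, 0.0168, 0.0617]
tool_rot: [-1.741, -1.773, -0.731]
contact_force: [0.1, -0.0, 0.2]
width: 0.0941
finger_force: 0.0
```

{"name": "send_rows", "arguments": {
  "series": [
    {"tx": 0, "ty": 0, "tz": 0, "wx": 0, "wy": 0, "wz": 0},
    {"tx": 0, "ty": 0, "tz": 0, "wx": 0, "wy": 0, "wz": 0},
    {"tx": 0, "ty": 0, "tz": 0, "wx": 0, "wy": 0, "wz": 0},
    {"tx": 0, "ty": 0, "tz": 0, "wx": 0, "wy": 0, "wz": 0},
    {"tx": 0, "ty": 0, "tz": 0, "wx": 0, "wy": 0, "wz": 0}
  ],
  "claw": 1,
  "squeeze": 25
}}

```text
t: 3.2
tcp_pos: [0.5451, 0.0088, 0.0616]
tool_rot: [-1.755, -1.771, -0.735]
contact_force: [2.2, -1.7, 3.0]
width: 0.06
finger_force: 24.9
```

```bash
python3 -c "
from h import *
s=manip.sense();print(s['t'],s['tcp_pos'],s['joints'].round(2))
print(go([.545,.002,.12],45));print(go([.545,.002,.12],-45));"
```

```text
3.2 [0.5451273  0.00882482 0.06160386] [ 0.3   0.94  0.12  1.82 -0.99  1.05  1.2 ]
('t', array([ 3.64,  0.04, -4.42]), 'w', array([0.003, 0.002, 0.01 ]))
('t', array([ 3.44,  0.04, -4.62]), 'w', array([ 0.01 , -1.569,  0.006]))
```

{"name": "send_rows", "arguments": {
  "series": [
    {"tx": 1.5, "ty": 0, "tz": -1.5, "wx": 0, "wy": 0, "wz": 0},
    {"tx": 3.5, "ty": 0, "tz": -4.5, "wx": 0, "wy": 0, "wz": 0},
    {"tx": 3.5, "ty": 0, "tz": -4.5, "wx": 0.001, "wy": -0.15, "wz": 0},
    {"tx": 3.5, "ty": 0, "tz": -4.5, "wx": 0.002, "wy": -0.3, "wz": 0},
    {"tx": 3.5, "ty": 0, "tz": -4.5, "wx": 0.003, "wy": -0.45, "wz": 0.002},
    {"tx": 3.5, "ty": 0, "tz": -4.6, "wx": 0.004, "wy": -0.6, "wz": 0.003},
    {"tx": 3.5, "ty": 0, "tz": -4.6, "wx": 0.005, "wy": -0.75, "wz": 0.004},
    {"tx": 3.5, "ty": 0, "tz": -4.6, "wx": 0.006, "wy": -0.9, "wz": 0.004},
    {"tx": 3.5, "ty": 0, "tz": -4.6, "wx": 0.007, "wy": -1.05, "wz": 0.005},
    {"tx": 3.5, "ty": 0, "tz": -4.6, "wx": 0.008, "wy": -1.2, "wz": 0.005}
  ]
}}

```text
t: 4.2
tcp_pos: [0.5435, 0.0032, 0.1192]
tool_rot: [1.986, 1.994, -0.422]
contact_force: [0.7, -0.7, -4.9]
width: 0.0597
finger_force: 25.0
```

```bash
python3 -c "
from h import *
s=manip.sense();print(s['t'],s['tcp_pos'],s['joints'].round(2))
print(go([.545,.002,.12],-45));"
```

```text
4.2 [0.54348404 0.0032171  0.11918343] [-0.83  0.88  0.88  1.9  -0.35  0.69  0.13]
('t', array([-0.22,  0.15,  0.16]), 'w', array([ 0.003, -0.366,  0.003]))
```

{"name": "send_rows", "arguments": {
  "series": [
    {"tx": 0, "ty": 0.1, "tz": 0, "wx": 0, "wy": -0.14, "wz": 0},
    {"tx": -0.1, "ty": 0.1, "tz": 0, "wx": 0, "wy": -0.28, "wz": 0},
    {"tx": -0.2, "ty": 0.15, "tz": 0.2, "wx": 0.002, "wy": -0.366, "wz": 0.002},
    {"tx": -0.2, "ty": 0.15, "tz": 0.2, "wx": 0.002, "wy": -0.366, "wz": 0.002},
    {"tx": -0.2, "ty": 0.15, "tz": 0.2, "wx": 0.002, "wy": -0.366, "wz": 0.002}
  ]
}}

```text
t: 4.7
tcp_pos: [0.5444, -0.0007, 0.1167]
tool_rot: [1.762, 1.766, -0.728]
contact_force: [0.1, 0.3, -2.9]
width: 0.0596
finger_force: 25.0
```

```bash
python3 -c "
from h import *
s=manip.sense();print(s['t'],s['tcp_pos'],s['joints'].round(2))
print(go([.545,.002,.062],-45));snap('scene','s2');snap('wrist','w2')
a=cv2.imread('pics/s2.png')[130:280,170:330];b=cv2.imread('pics/w2.png')
cv2.imwrite('pics/v2.png',np.vstack([cv2.resize(a,(320,300)),cv2.resize(b,(320,240))]))"
```

```text
4.7 [ 0.54441641 -0.00066025  0.11666101] [-1.04  1.15  1.05  1.82 -0.25  0.8  -0.08]
('t', array([4.03, 0.08, 3.9 ]), 'w', array([-0.002, -0.005,  0.003]))
```

View pics/v2.png

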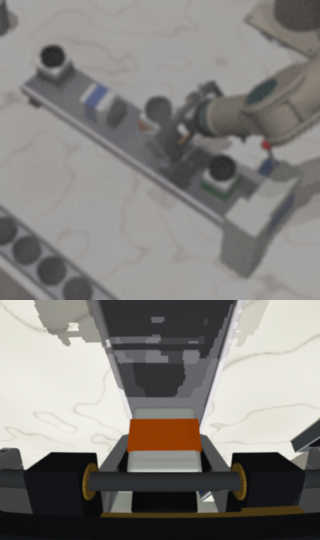

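Orange is upright in the grip, lid up, at (158,108) in the scene crop. I lower it straight down.

{"name": "send_rows", "arguments": {
  "series": [
    {"tx": 1.5, "ty": 0.1, "tz": 1.5, "wx": 0, "wy": 0, "wz": 0},
    {"tx": 3, "ty": 0.1, "tz": 2.9, "wx": 0, "wy": 0, "wz": 0},
    {"tx": 3.6, "ty": 0.1, "tz": 3.5, "wx": 0, "wy": 0, "wz": 0},
    {"tx": 3.8, "ty": 0.1, "tz": 3.7, "wx": 0, "wy": 0, "wz": 0},
    {"tx": 3.8, "ty": 0.1, "tz": 3.7, "wx": 0, "wy": 0, "wz": 0}
  ]
}}

```text
t: 5.3
tcp_pos: [0.5457, 0.0002, 0.0637]
tool_rot: [1.762, 1.765, -0.728]
contact_force: [-0.7, 0.5, -3.9]
width: 0.0599
finger_force: 25.0
```

```bash
python3 -c "
from h import *
s=manip.sense();print(s['t'],s['tcp_pos'],s['contact_force'])
print(go([.545,.002,.060],-45))"
```

```text
5.3 [5.45710887e-01 1.71997277e-04 6.36923416e-02] [-0.69164493  0.52728116 -3.93353954]
('t', array([ 0.39, -0.07,  0.33]), 'w', array([-0.001, -0.004,  0.002]))
```

{"name": "send_rows", "arguments": {
  "series": [
    {"tx": 0.15, "ty": 0, "tz": 0.15, "wx": 0, "wy": 0, "wz": 0},
    {"tx": 0.3, "ty": 0, "tz": 0.3, "wx": 0, "wy": 0, "wz": 0},
    {"tx": 0.45, "ty": 0, "tz": 0.45, "wx": 0, "wy": 0, "wz": 0},
    {"tx": 0.45, "ty": 0, "tz": 0.45, "wx": 0, "wy": 0, "wz": 0}
  ]
}}

```text
t: 5.7
tcp_pos: [0.5462, 0.0006, 0.0592]
tool_rot: [1.761, 1.764, -0.727]
contact_force: [-2.2, 3.9, 4.7]
width: 0.0598
finger_force: 25.0
```

```bash
python3 -c "
from h import *
s=manip.sense();print(s['t'],s['tcp_pos'],s['contact_force'],s['wrist_torque'])"
```

```text
5.7 [0.5461815  0.00056685 0.05916015] [-2.21912101  3.91352869  4.65711442] [ 0.35067207  0.23837051 -0.28448531]
```

{"name": "send_rows", "arguments": {
  "series": [
    {"tx": 0, "ty": 0, "tz": 0, "wx": 0, "wy": 0, "wz": 0},
    {"tx": 0, "ty": 0, "tz": 0, "wx": 0, "wy": 0, "wz": 0}
  ],
  "squeeze": 4
}}

```text
t: 5.9
tcp_pos: [0.5461, 0.0006, 0.0587]
tool_rot: [1.761, 1.764, -0.727]
contact_force: [-0.9, 2.5, 5.2]
width: 0.0606
finger_force: 4.0
```

{"name": "send_rows", "arguments": {
  "series": [
    {"tx": 0, "ty": 0, "tz": 0, "wx": 0, "wy": 0, "wz": 0},
    {"tx": 0, "ty": 0, "tz": 0, "wx": 0, "wy": 0, "wz": 0},
    {"tx": 0, "ty": 0, "tz": 0, "wx": 0, "wy": 0, "wz": 0},
    {"tx": 0, "ty": 0, "tz": 0, "wx": 0, "wy": 0, "wz": 0}
  ],
  "claw": 0
}}

```text
t: 6.3
tcp_pos: [0.5459, 0.0003, 0.0576]
tool_rot: [1.762, 1.765, -0.727]
contact_force: [-0.2, 0.6, 0.0]
width: 0.0885
finger_force: 0.0
```

{"name": "send_rows", "arguments": {
  "series": [
    {"tx": 0, "ty": 0, "tz": -3, "wx": 0, "wy": 0, "wz": 0},
    {"tx": 0, "ty": 0, "tz": -7, "wx": 0, "wy": 0, "wz": 0},
    {"tx": 0, "ty": 0, "tz": -12, "wx": 0, "wy": 0, "wz": 0},
    {"tx": 0, "ty": 0, "tz": -16, "wx": 0, "wy": 0, "wz": 0},
    {"tx": 0, "ty": 0, "tz": -18, "wx": 0, "wy": 0, "wz": 0}
  ]
}}

```text
t: 6.8
tcp_pos: [0.5473, 0.1304, 0.1877]
tool_rot: [1.759, 1.767, -0.721]
contact_force: [0.8, -0.2, -0.5]
width: 0.0941
finger_force: 0.0
```

```bash
python3 -c "
from h import *
s=manip.sense();print(s['t'],s['tcp_pos'],s['joints'].round(2))
print(go([.551,-.20,.25],0)); print(go([.551,-.17,.20],-45))
snap('top','t3');snap('wrist','w3')
a=cv2.imread('pics/t3.png')[130:240,150:360];b=cv2.imread('pics/w3.png')
cv2.imwrite('pics/v3.png',np.vstack([cv2.resize(a,(560,293)),cv2.copyMakeBorder(cv2.resize(b,(400,300)),0,0,0,160,0)]))"
```

```text
6.8 [0.54734604 0.13036401 0.18773667] [-1.18  1.11  1.11  1.6  -0.22  1.14 -0.17]
('t', array([-27.74,   0.21,  18.92]), 'w', array([0.003, 0.779, 0.004]))
('t', array([-22.24,   0.22,  20.43]), 'w', array([ 0.004, -0.006,  0.003]))
```

View pics/v3.png

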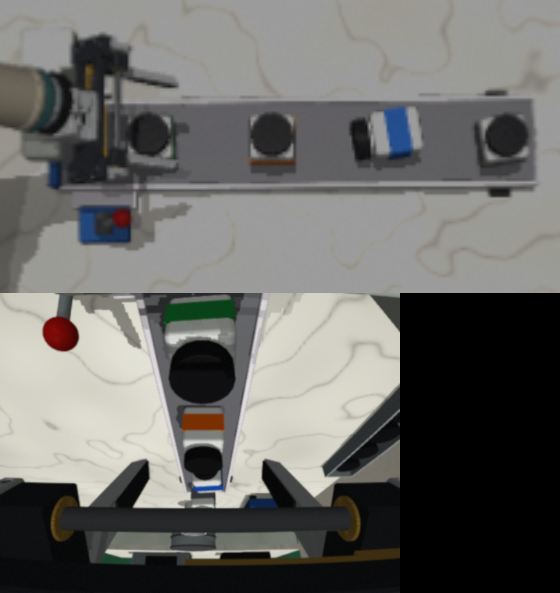

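Orange stands at about (272,134) in the top crop, in line with green and grey, and blue is untouched. Blue is next, approached from the head side with a slight yaw.

```bash
python3 -c "
from h import *
g=np.array([.553,-.165,.058]); d=R.from_euler('z',5.5,degrees=True).apply([0,-.7071,-.7071])
print(go(g-.14*d,-45,5.5)); print(go(g,-45,5.5))
c=load('t3')
f=lambda L,z: pts(c,[((x+.5)*210/560-.5+150,(y+.5)*110/293-.5+130) for x,y in L],z).round(4)
print(f([(152,133),(271,133),(505,135)],.115)); print(f([(387,111),(416,108),(422,154),(391,160)],.085))
"
```

```text
('t', array([-11.87,  -0.51,  16.12]), 'w', array([-0.063, -0.007, -0.065]))
('t', array([-11.94,   0.36,  30.09]), 'w', array([-0.063, -0.007, -0.065]))
[[ 0.5452  0.1533  0.115 ]
 [ 0.546  -0.0041  0.115 ]
 [ 0.5449 -0.3137  0.115 ]]
[[ 0.5822 -0.1598  0.085 ]
 [ 0.5865 -0.199   0.085 ]
 [ 0.5237 -0.2063  0.085 ]
 [ 0.5153 -0.1646  0.085 ]]
```

{"name": "send_rows", "arguments": {
  "series": [
    {"tx": -3, "ty": -0.1, "tz": 3, "wx": -0.03, "wy": 0, "wz": -0.03},
    {"tx": -6, "ty": -0.3, "tz": 6.5, "wx": -0.063, "wy": -0.007, "wz": -0.065},
    {"tx": -9, "ty": -0.4, "tz": 10, "wx": -0.063, "wy": -0.007, "wz": -0.065},
    {"tx": -11.5, "ty": -0.5, "tz": 14, "wx": -0.063, "wy": -0.007, "wz": -0.065},
    {"tx": -11.9, "ty": -0.4, "tz": 18, "wx": -0.063, "wy": -0.007, "wz": -0.065},
    {"tx": -11.9, "ty": -0.2, "tz": 22, "wx": -0.063, "wy": -0.007, "wz": -0.065},
    {"tx": -11.9, "ty": 0.1, "tz": 26, "wx": -0.063, "wy": -0.007, "wz": -0.065},
    {"tx": -11.9, "ty": 0.3, "tz": 29, "wx": -0.063, "wy": -0.007, "wz": -0.065},
    {"tx": -11.9, "ty": 0.35, "tz": 30.1, "wx": -0.063, "wy": -0.007, "wz": -0.065},
    {"tx": -11.9, "ty": 0.35, "tz": 30.1, "wx": -0.063, "wy": -0.007, "wz": -0.065}
  ]
}}

```text
t: 7.9
tcp_pos: [0.5475, -0.1711, 0.0548]
tool_rot: [1.668, 1.826, -0.701]
contact_force: [-0.6, 0.8, 0.5]
width: 0.094
finger_force: 0.0
```

```bash
python3 -c "
from h import *
s=manip.sense();print(s['t'],s['tcp_pos'],s['joints'].round(2),s['contact_force'])
print(go([.553,-.165,.058],-45,5.5))
"
```

```text
7.9 [ 0.54746959 -0.17114934  0.05477525] [-0.75  1.19  0.94  2.01 -0.21  0.31  0.08] [-0.58672317  0.8319821   0.47970534]
('t', array([ 0.17,  0.6 , -0.43]), 'w', array([-0.01 ,  0.003, -0.001]))
```

{"name": "send_rows", "arguments": {
  "series": [
    {"tx": 0.1, "ty": 0.5, "tz": -0.4, "wx": 0, "wy": 0, "wz": 0},
    {"tx": 0.1, "ty": 0.5, "tz": -0.4, "wx": 0, "wy": 0, "wz": 0}
  ]
}}

```text
t: 8.1
tcp_pos: [0.5565, -0.1632, 0.0586]
tool_rot: [1.663, 1.829, -0.691]
contact_force: [0.2, 1.1, 0.5]
width: 0.0939
finger_force: 0.0
```

{"name": "send_rows", "arguments": {
  "series": [
    {"tx": 0, "ty": 0, "tz": 0, "wx": 0, "wy": 0, "wz": 0},
    {"tx": 0, "ty": 0, "tz": 0, "wx": 0, "wy": 0, "wz": 0},
    {"tx": 0, "ty": 0, "tz": 0, "wx": 0, "wy": 0, "wz": 0},
    {"tx": 0, "ty": 0, "tz": 0, "wx": 0, "wy": 0, "wz": 0},
    {"tx": 0, "ty": 0, "tz": 0, "wx": 0, "wy": 0, "wz": 0}
  ],
  "claw": 1,
  "squeeze": 25
}}

```text
t: 8.6
tcp_pos: [0.5545, -0.165, 0.0579]
tool_rot: [1.665, 1.828, -0.695]
contact_force: [1.1, 1.6, 2.4]
width: 0.0619
finger_force: 24.6
```

```bash
python3 -c "
from h import *
s=manip.sense();print(s['t'],s['tcp_pos'],s['joints'].round(2),s['contact_force'])
print(go([.548,-.165,.12],-45,5.5));print(go([.547,-.165,.12],45,0))
"
```

```text
8.6 [ 0.55446421 -0.16499014  0.05787229] [-0.76  1.18  0.94  1.99 -0.21  0.33  0.08] [1.12988029 1.59760516 2.36515672]
('t', array([-4.36, -0.66, -4.22]), 'w', array([-0.005,  0.002, -0.001]))
('t', array([-4.15, -0.75, -4.43]), 'w', array([-0.003,  1.572,  0.102]))
```

{"name": "send_rows", "arguments": {
  "series": [
    {"tx": -1.5, "ty": -0.2, "tz": -1.5, "wx": 0, "wy": 0, "wz": 0},
    {"tx": -4.1, "ty": -0.7, "tz": -4.3, "wx": 0, "wy": 0, "wz": 0},
    {"tx": -4.15, "ty": -0.7, "tz": -4.4, "wx": 0, "wy": 0.15, "wz": 0.01},
    {"tx": -4.15, "ty": -0.7, "tz": -4.4, "wx": 0, "wy": 0.3, "wz": 0.02},
    {"tx": -4.15, "ty": -0.7, "tz": -4.4, "wx": 0, "wy": 0.45, "wz": 0.03},
    {"tx": -4.15, "ty": -0.7, "tz": -4.4, "wx": 0, "wy": 0.6, "wz": 0.04},
    {"tx": -4.15, "ty": -0.7, "tz": -4.4, "wx": 0, "wy": 0.75, "wz": 0.05},
    {"tx": -4.15, "ty": -0.7, "tz": -4.4, "wx": 0, "wy": 0.9, "wz": 0.06},
    {"tx": -4.15, "ty": -0.7, "tz": -4.4, "wx": 0, "wy": 1.05, "wz": 0.07},
    {"tx": -4.15, "ty": -0.7, "tz": -4.4, "wx": 0, "wy": 1.2, "wz": 0.08}
  ]
}}

```text
t: 9.6
tcp_pos: [0.5474, -0.1652, 0.1194]
tool_rot: [-1.979, -2.016, -0.429]
contact_force: [-0.1, 0.2, -2.9]
width: 0.0603
finger_force: 24.9
```

```bash
python3 -c "
from h import *
s=manip.sense();print(s['t'],s['tcp_pos'],s['joints'].round(2),s['contact_force'])
print(go([.547,-.165,.12],45,0))
"
```

```text
9.6 [ 0.54735125 -0.16523809  0.11943418] [ 0.4   0.76  0.11  1.7  -0.55  0.96  0.89] [-0.13055758  0.18837372 -2.85204525]
('t', array([ 0.12, -0.03,  0.14]), 'w', array([0.002, 0.372, 0.021]))
```

{"name": "send_rows", "arguments": {
  "series": [
    {"tx": 0.1, "ty": 0, "tz": 0.1, "wx": 0, "wy": 0.14, "wz": 0.01},
    {"tx": 0.1, "ty": 0, "tz": 0.1, "wx": 0.001, "wy": 0.28, "wz": 0.015},
    {"tx": 0.1, "ty": 0, "tz": 0.1, "wx": 0.002, "wy": 0.372, "wz": 0.021},
    {"tx": 0.1, "ty": 0, "tz": 0.1, "wx": 0.002, "wy": 0.372, "wz": 0.021},
    {"tx": 0.1, "ty": 0, "tz": 0.1, "wx": 0.002, "wy": 0.372, "wz": 0.021}
  ]
}}

```text
t: 10.1
tcp_pos: [0.5467, -0.1627, 0.1168]
tool_rot: [-1.763, -1.762, -0.72]
contact_force: [0.3, 0.1, -2.1]
width: 0.0605
finger_force: 24.9
```

```bash
python3 -c "
from h import *
s=manip.sense();print(s['t'],s['tcp_pos'],s['joints'].round(2),s['contact_force'])
print(go([.547,-.16,.067],45,0))
"
```

```text
10.1 [ 0.54671231 -0.16269978  0.11675702] [ 0.61  0.93 -0.    1.54 -0.65  1.26  1.  ] [ 0.31534668  0.09601091 -2.11848193]
('t', array([-3.3 ,  0.05,  3.93]), 'w', array([-0.003,  0.006, -0.002]))
```

{"name": "send_rows", "arguments": {
  "series": [
    {"tx": -1.5, "ty": 0, "tz": 1.7, "wx": 0, "wy": 0, "wz": 0},
    {"tx": -2.7, "ty": 0, "tz": 3.2, "wx": 0, "wy": 0, "wz": 0},
    {"tx": -3.3, "ty": 0, "tz": 3.8, "wx": 0, "wy": 0, "wz": 0},
    {"tx": -3.4, "ty": 0, "tz": 4.0, "wx": 0, "wy": 0, "wz": 0},
    {"tx": -3.4, "ty": 0, "tz": 4.0, "wx": 0, "wy": 0, "wz": 0}
  ]
}}

```text
t: 10.6
tcp_pos: [0.5471, -0.1572, 0.0672]
tool_rot: [-1.758, -1.763, -0.723]
contact_force: [-2.1, -1.0, 4.4]
width: 0.0596
finger_force: 25.0
```

{"name": "send_rows", "arguments": {
  "series": [
    {"tx": -0.15, "ty": 0, "tz": 0.15, "wx": 0, "wy": 0, "wz": 0},
    {"tx": -0.25, "ty": 0, "tz": 0.25, "wx": 0, "wy": 0, "wz": 0},
    {"tx": -0.25, "ty": 0, "tz": 0.25, "wx": 0, "wy": 0, "wz": 0}
  ]
}}

```text
t: 10.9
tcp_pos: [0.5471, -0.1575, 0.0668]
tool_rot: [-1.756, -1.763, -0.726]
contact_force: [-5.1, -6.6, 20.4]
width: 0.0596
finger_force: 25.0
```

{"name": "send_rows", "arguments": {
  "series": [
    {"tx": 0.2, "ty": 0, "tz": -0.2, "wx": 0, "wy": 0, "wz": 0},
    {"tx": 0.2, "ty": 0, "tz": -0.2, "wx": 0, "wy": 0, "wz": 0},
    {"tx": 0.2, "ty": 0, "tz": -0.2, "wx": 0, "wy": 0, "wz": 0}
  ],
  "squeeze": 4
}}

```text
t: 11.2
tcp_pos: [0.5476, -0.158, 0.066]
tool_rot: [-1.76, -1.764, -0.723]
contact_force: [-1.0, -1.6, 5.9]
width: 0.0604
finger_force: 4.0
```

{"name": "send_rows", "arguments": {
  "series": [
    {"tx": 0, "ty": 0, "tz": 0, "wx": 0, "wy": 0, "wz": 0},
    {"tx": 0, "ty": 0, "tz": 0, "wx": 0, "wy": 0, "wz": 0},
    {"tx": 0, "ty": 0, "tz": 0, "wx": 0, "wy": 0, "wz": 0},
    {"tx": 0, "ty": 0, "tz": 0, "wx": 0, "wy": 0, "wz": 0}
  ],
  "claw": 0
}}

```text
t: 11.6
tcp_pos: [0.5471, -0.1583, 0.0643]
tool_rot: [-1.762, -1.763, -0.722]
contact_force: [-0.5, -0.3, 0.6]
width: 0.0885
finger_force: 0.0
```

{"name": "send_rows", "arguments": {
  "series": [
    {"tx": 0, "ty": 0, "tz": -3, "wx": 0, "wy": 0, "wz": 0},
    {"tx": 0, "ty": 0, "tz": -7, "wx": 0, "wy": 0, "wz": 0},
    {"tx": 0, "ty": 0, "tz": -11, "wx": 0, "wy": 0, "wz": 0},
    {"tx": 3, "ty": 0, "tz": -14, "wx": 0, "wy": 0, "wz": 0},
    {"tx": 5, "ty": 0, "tz": -15, "wx": 0, "wy": 0, "wz": 0}
  ]
}}

```text
t: 12.1
tcp_pos: [0.5482, -0.2312, 0.2088]
tool_rot: [-1.767, -1.765, -0.724]
contact_force: [-0.0, 0.1, 1.0]
width: 0.0941
finger_force: 0.0
```

```bash
python3 -c "
from h import *
s=manip.sense();print(s['t'],s['tcp_pos'],s['joints'].round(2))
snap('top','t4');snap('wrist','w4')
a=cv2.imread('pics/t4.png')[130:240,150:360];b=cv2.imread('pics/w4.png')
cv2.imwrite('pics/v4.png',np.vstack([cv2.resize(a,(560,293)),cv2.copyMakeBorder(cv2.resize(b,(400,300)),0,0,0,160,0)]))"
```

```text
12.1 [ 0.54818181 -0.23124706  0.2088243 ] [ 0.67  0.87  0.03  1.36 -0.6   1.5   0.92]
```

View pics/v4.png

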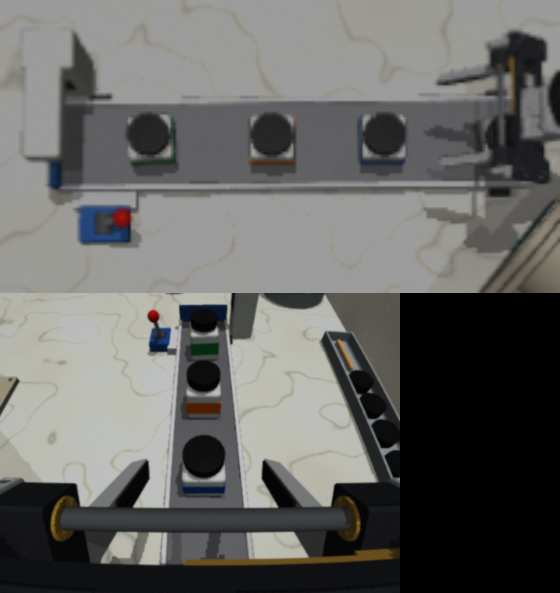

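All three jars stand in line (green at (152,133), orange (271,133), blue (384,133)), and grey is under the gripper. Next I push green from behind.

```bash
python3 -c "
from h import *
print(go([.547,.092,.24],20))
"
```

```text
('t', array([24.89, -0.13, 20.52]), 'w', array([ 0.001, -0.429,  0.004]))
```

{"name": "send_rows", "arguments": {
  "series": [
    {"tx": 4, "ty": 0, "tz": 2, "wx": 0, "wy": -0.05, "wz": 0},
    {"tx": 7.5, "ty": 0, "tz": 5, "wx": 0, "wy": -0.1, "wz": 0},
    {"tx": 11, "ty": 0, "tz": 8, "wx": 0, "wy": -0.2, "wz": 0},
    {"tx": 14.5, "ty": 0, "tz": 11, "wx": 0, "wy": -0.3, "wz": 0},
    {"tx": 18, "ty": 0, "tz": 14, "wx": 0, "wy": -0.4, "wz": 0},
    {"tx": 21.5, "ty": -0.1, "tz": 17, "wx": 0, "wy": -0.43, "wz": 0},
    {"tx": 24.9, "ty": -0.1, "tz": 20.5, "wx": 0, "wy": -0.43, "wz": 0},
    {"tx": 24.9, "ty": -0.1, "tz": 20.5, "wx": 0, "wy": -0.43, "wz": 0},
    {"tx": 24.9, "ty": -0.1, "tz": 20.5, "wx": 0, "wy": -0.43, "wz": 0}
  ],
  "claw": 0.65,
  "squeeze": 20
}}

```text
t: 13.1
tcp_pos: [0.5451, 0.094, 0.2348]
tool_rot: [-2.024, -2.034, -0.354]
contact_force: [-0.0, -1.1, -0.4]
width: 0.0328
finger_force: 0.0
```

```bash
python3 -c "
from h import *
s=manip.sense();print(s['t'],s['tcp_pos'],s['joints'].round(2))
print(go([.547,.092,.12],20));print(go([.547,.092,.068],20))
print(go([.547,.205,.068],20))
"
```

```text
13.1 [0.54512698 0.09400368 0.23479047] [-0.06  0.49  0.09  1.82 -0.5   0.91  0.35]
('t', array([-4.13,  0.23, 10.91]), 'w', array([-0.006, -0.001,  0.004]))
('t', array([-5.91,  0.25, 15.8 ]), 'w', array([-0.006, -0.001,  0.004]))
('t', array([ 4.71,  0.32, 19.67]), 'w', array([-0.006, -0.001,  0.004]))
```

{"name": "send_rows", "arguments": {
  "series": [
    {"tx": -1.5, "ty": 0.2, "tz": 4, "wx": 0, "wy": 0, "wz": 0},
    {"tx": -3, "ty": 0.2, "tz": 8, "wx": 0, "wy": 0, "wz": 0},
    {"tx": -4.5, "ty": 0.25, "tz": 12, "wx": 0, "wy": 0, "wz": 0},
    {"tx": -5.5, "ty": 0.25, "tz": 14.5, "wx": 0, "wy": 0, "wz": 0},
    {"tx": -5.9, "ty": 0.25, "tz": 15.8, "wx": 0, "wy": 0, "wz": 0},
    {"tx": -5.9, "ty": 0.25, "tz": 15.8, "wx": 0, "wy": 0, "wz": 0},
    {"tx": -5.9, "ty": 0.25, "tz": 15.8, "wx": 0, "wy": 0, "wz": 0}
  ]
}}

```text
t: 13.8
tcp_pos: [0.5489, 0.0905, 0.0677]
tool_rot: [-2.03, -2.03, -0.358]
contact_force: [0.6, 0.6, -0.0]
width: 0.0326
finger_force: 0.0
```

```bash
python3 -c "
from h import *
s=manip.sense();print(s['t'],s['tcp_pos'],s['contact_force'])
print(go([.547,.15,.068],20));print(go([.547,.205,.068],20))
"
```

```text
13.8 [0.54888689 0.09053035 0.06771638] [ 0.55799725  0.58058098 -0.00383283]
('t', array([ 5.6 , -0.19,  2.21]), 'w', array([-0.002, -0.001, -0.   ]))
('t', array([10.76, -0.18,  4.1 ]), 'w', array([-0.002, -0.001, -0.   ]))
```

{"name": "send_rows", "arguments": {
  "series": [
    {"tx": 0.8, "ty": -0.1, "tz": 0.3, "wx": 0, "wy": 0, "wz": 0},
    {"tx": 1.6, "ty": -0.1, "tz": 0.6, "wx": 0, "wy": 0, "wz": 0},
    {"tx": 2.4, "ty": -0.2, "tz": 0.9, "wx": 0, "wy": 0, "wz": 0},
    {"tx": 3.2, "ty": -0.2, "tz": 1.2, "wx": 0, "wy": 0, "wz": 0},
    {"tx": 4.0, "ty": -0.2, "tz": 1.5, "wx": 0, "wy": 0, "wz": 0},
    {"tx": 4.8, "ty": -0.2, "tz": 1.8, "wx": 0, "wy": 0, "wz": 0},
    {"tx": 5.6, "ty": -0.2, "tz": 2.1, "wx": 0, "wy": 0, "wz": 0},
    {"tx": 6.4, "ty": -0.2, "tz": 2.4, "wx": 0, "wy": 0, "wz": 0},
    {"tx": 7.2, "ty": -0.2, "tz": 2.7, "wx": 0, "wy": 0, "wz": 0},
    {"tx": 7.2, "ty": -0.2, "tz": 2.7, "wx": 0, "wy": 0, "wz": 0}
  ]
}}

```text
t: 14.8
tcp_pos: [0.5455, 0.1707, 0.0667]
tool_rot: [-2.025, -2.032, -0.357]
contact_force: [1.0, 0.5, 0.1]
width: 0.0328
finger_force: 0.0
```

```bash
python3 -c "
from h import *
s=manip.sense();print(s['t'],s['tcp_pos'],s['contact_force'])
print(go([.547,.205,.068],20))
snap('wrist','w5');c=snap('top','t5')
a=cv2.imread('pics/t5.png')[130:240,150:360];b=cv2.imread('pics/w5.png')
cv2.imwrite('pics/v5.png',np.vstack([cv2.resize(a,(560,293)),cv2.copyMakeBorder(cv2.resize(b,(400,300)),0,0,0,160,0)]))"
```

```text
14.8 [0.54546292 0.17068555 0.06665251] [0.99008961 0.48202818 0.07955008]
('t', array([3.27, 0.17, 1.26]), 'w', array([-0.004, -0.003,  0.003]))
```

View pics/v5.png

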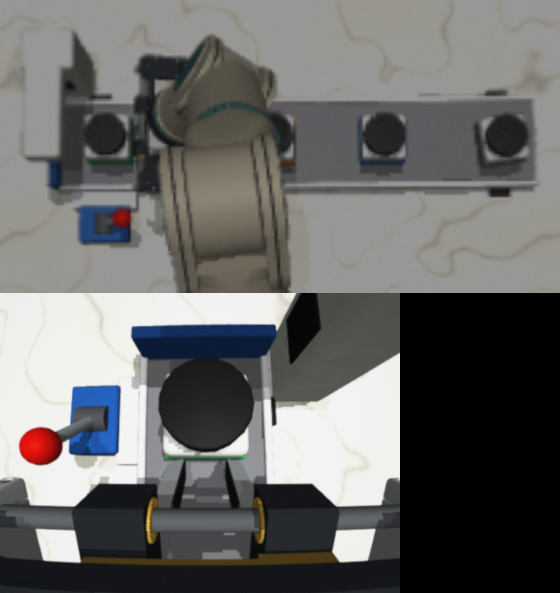

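Green slides upright, lid at (106,132) in the top crop, with about 45 mm to go to the stop.

{"name": "send_rows", "arguments": {
  "series": [
    {"tx": 0.7, "ty": 0.1, "tz": 0.25, "wx": 0, "wy": 0, "wz": 0},
    {"tx": 1.4, "ty": 0.1, "tz": 0.5, "wx": 0, "wy": 0, "wz": 0},
    {"tx": 2.1, "ty": 0.15, "tz": 0.75, "wx": 0, "wy": 0, "wz": 0},
    {"tx": 2.7, "ty": 0.15, "tz": 1.0, "wx": 0, "wy": 0, "wz": 0},
    {"tx": 3.2, "ty": 0.15, "tz": 1.2, "wx": 0, "wy": 0, "wz": 0},
    {"tx": 3.6, "ty": 0.15, "tz": 1.3, "wx": 0, "wy": 0, "wz": 0},
    {"tx": 3.6, "ty": 0.15, "tz": 1.3, "wx": 0, "wy": 0, "wz": 0}
  ]
}}

```text
t: 15.6
tcp_pos: [0.5473, 0.2076, 0.0669]
tool_rot: [-2.027, -2.032, -0.357]
contact_force: [-0.2, -0.0, 0.7]
width: 0.0328
finger_force: 0.0
```

{"name": "send_rows", "arguments": {
  "series": [
    {"tx": 0.2, "ty": 0, "tz": 0.07, "wx": 0, "wy": 0, "wz": 0},
    {"tx": 0.4, "ty": 0, "tz": 0.14, "wx": 0, "wy": 0, "wz": 0},
    {"tx": 0.4, "ty": 0, "tz": 0.14, "wx": 0, "wy": 0, "wz": 0}
  ]
}}

```text
t: 15.9
tcp_pos: [0.5476, 0.2109, 0.0669]
tool_rot: [-2.029, -2.031, -0.357]
contact_force: [-0.4, -1.0, -0.4]
width: 0.0329
finger_force: 0.3
```

{"name": "send_rows", "arguments": {
  "series": [
    {"tx": 0.2, "ty": 0, "tz": 0.07, "wx": 0, "wy": 0, "wz": 0},
    {"tx": 0.4, "ty": 0, "tz": 0.14, "wx": 0, "wy": 0, "wz": 0},
    {"tx": 0.4, "ty": 0, "tz": 0.14, "wx": 0, "wy": 0, "wz": 0}
  ]
}}

```text
t: 16.2
tcp_pos: [0.5484, 0.213, 0.0667]
tool_rot: [-2.032, -2.032, -0.356]
contact_force: [0.5, -5.5, 2.8]
width: 0.0329
finger_force: 2.8
```

```bash
python3 -c "
from h import *
s=manip.sense();print(s['t'],s['tcp_pos'],s['contact_force'])
c=snap('wrist','w6')
v,u=np.mgrid[180:300:2,150:380:2]; P=pts(c,np.c_[u.ravel(),v.ravel()])
k=(P[:,2]>.105)&(P[:,2]<.125)&(P[:,1]<.3); q=P[k]; print(k.sum(),q.min(0),q.max(0),cv2.minEnclosingCircle(q[:,:2].astype(np.float32)))
st=(P[:,2]>.055)&(P[:,2]<.075)&(P[:,1]>.27);print(st.sum(),P[st].min(0))
cv2.imwrite('pics/v6.png',cv2.imread('pics/w6.png'))"
```

```text
16.2 [0.54840196 0.21295307 0.06674861] [ 0.48741653 -5.48054855  2.75822774]
753 [0.52017294 0.19717289 0.10503505] [0.57589766 0.23933317 0.12470719] ((0.5480319261550903, 0.21956013143062592), 0.030297650024294853)Traceback (most recent call last):
  File "<string>", line 7, in <module>
    st=(P[:,2]>.055)&(P[:,2]<.075)&(P[:,1]>.27);print(st.sum(),P[st].min(0))
                                                               ~~~~~~~~~^^^
    return umr_minimum(a, axis, None, out, keepdims, initial, where)
ValueError: zero-size array to reduction operation minimum which has no identity
```

View pics/w6.png

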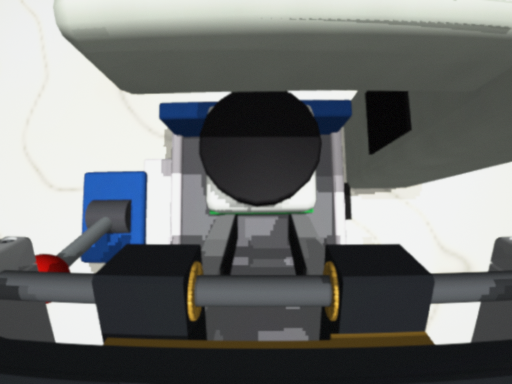

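```bash
python3 -c "
from h import *
c=load('w6')
v,u=np.mgrid[0:300:2,100:420:2]; P=pts(c,np.c_[u.ravel(),v.ravel()])
k=(P[:,2]>.108)&(P[:,2]<.122)&(P[:,1]<.31)&(abs(P[:,0]-.547)<.04); q=P[k]; print(k.sum(),q.min(0),q.max(0))
st=(P[:,2]>.06)&(P[:,2]<.07)&(P[:,1]>.26);print(st.sum(),np.percentile(P[st],[1,50,99],axis=0))"
```

```text
3019 [0.51950879 0.19772403 0.1080161 ] [0.57559018 0.28012436 0.12159019]
504 [[0.48244759 0.26219497 0.06036351]
 [0.57778929 0.29078022 0.06482382]
 [0.61537736 0.29837584 0.06923646]]
```

Green's lid at (260,147) overlaps the stop's top edge in the view, nearly against it. One more small push should confirm contact.

{"name": "send_rows", "arguments": {
  "series": [
    {"tx": 0.2, "ty": 0, "tz": 0.07, "wx": 0, "wy": 0, "wz": 0},
    {"tx": 0.3, "ty": 0, "tz": 0.1, "wx": 0, "wy": 0, "wz": 0},
    {"tx": 0.3, "ty": 0, "tz": 0.1, "wx": 0, "wy": 0, "wz": 0}
  ]
}}

```text
t: 16.55
tcp_pos: [0.5485, 0.2133, 0.0666]
tool_rot: [-2.036, -2.032, -0.354]
contact_force: [-1.5, -11.5, 5.8]
width: 0.0328
finger_force: 5.9
```

{"name": "send_rows", "arguments": {
  "series": [
    {"tx": -2, "ty": 0, "tz": -0.7, "wx": 0, "wy": 0, "wz": 0},
    {"tx": -4, "ty": 0, "tz": -2, "wx": 0, "wy": 0, "wz": 0},
    {"tx": -4, "ty": 0, "tz": -6.5, "wx": 0, "wy": 0, "wz": 0},
    {"tx": -4, "ty": 0, "tz": -11, "wx": 0, "wy": 0, "wz": 0},
    {"tx": -4, "ty": 0, "tz": -15, "wx": 0, "wy": 0, "wz": 0},
    {"tx": -4, "ty": -3, "tz": -16, "wx": 0, "wy": 0, "wz": 0},
    {"tx": -4, "ty": -7, "tz": -16, "wx": 0, "wy": 0, "wz": 0},
    {"tx": -4, "ty": -11.4, "tz": -16, "wx": 0, "wy": 0, "wz": 0},
    {"tx": -4, "ty": -11.4, "tz": -16, "wx": 0, "wy": 0, "wz": 0}
  ],
  "claw": 1
}}

```text
t: 17.45
tcp_pos: [0.4263, 0.1263, 0.2036]
tool_rot: [-2.023, -2.028, -0.349]
contact_force: [1.6, -0.3, -0.7]
width: 0.0004
finger_force: 0.0
```

```bash
python3 -c "
from h import *
s=manip.sense();print(s['t'],s['tcp_pos'],s['contact_force'],s['width'],s['joints'].round(2))
print(go([.434,.130,.095],20));print(go([.434,.233,.095],20))
c=snap('top','t7')
v,u=np.mgrid[200:222,180:205]; P=pts(c,np.c_[u.ravel(),v.ravel()]); I=c['color'][v,u].reshape(-1,3).astype(int)
k=(I[:,0]>100)&(I[:,1]<60); print(k.sum(),np.median(P[k],0),P[k].min(0),P[k].max(0))
g=c['color'];cv2.imwrite('pics/v7.png',cv2.resize(g[130:240,150:360,::-1],(560,293)))
"
```

```text
17.45 [0.42631564 0.12631617 0.20362122] [ 1.63200098 -0.30341754 -0.69637913] 0.00040330890951609217 [-0.11  0.39  0.05  2.15 -0.6   0.69  0.43]
('t', array([-3.4 ,  0.88, 10.51]), 'w', array([-0.011, -0.003,  0.001]))
('t', array([ 6.27,  0.93, 14.06]), 'w', array([-0.011, -0.003,  0.001]))
31 [0.43414979 0.19304759 0.1058591 ] [0.42488678 0.18273189 0.09563782] [0.4423987  0.2040849  0.11415814]
```

View pics/v7.png

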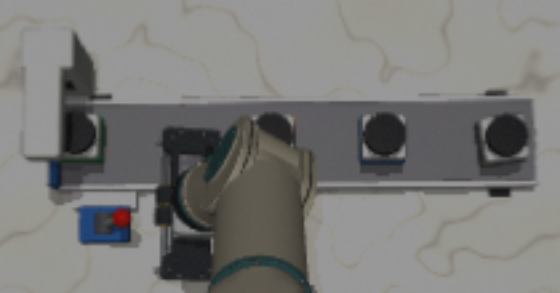

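Green stands partly under the scanner arm at (80,135), and the knob at (122,217) hasn't moved. I descend behind the knob, then push.

{"name": "send_rows", "arguments": {
  "series": [
    {"tx": -1.2, "ty": 0.4, "tz": 3.5, "wx": 0, "wy": 0, "wz": 0},
    {"tx": -2.4, "ty": 0.8, "tz": 7, "wx": 0, "wy": 0, "wz": 0},
    {"tx": -3.4, "ty": 0.9, "tz": 10.5, "wx": 0, "wy": 0, "wz": 0},
    {"tx": -3.4, "ty": 0.9, "tz": 10.5, "wx": 0, "wy": 0, "wz": 0},
    {"tx": -1.6, "ty": 0.9, "tz": 11.2, "wx": 0, "wy": 0, "wz": 0},
    {"tx": 0.2, "ty": 0.9, "tz": 11.8, "wx": 0, "wy": 0, "wz": 0},
    {"tx": 1.4, "ty": 0.9, "tz": 12.3, "wx": 0, "wy": 0, "wz": 0},
    {"tx": 2.6, "ty": 0.9, "tz": 12.7, "wx": 0, "wy": 0, "wz": 0},
    {"tx": 3.8, "ty": 0.9, "tz": 13.2, "wx": 0, "wy": 0, "wz": 0},
    {"tx": 3.8, "ty": 0.9, "tz": 13.2, "wx": 0, "wy": 0, "wz": 0}
  ]
}}

```text
t: 18.5
tcp_pos: [0.4425, 0.2088, 0.0934]
tool_rot: [-2.025, -2.034, -0.358]
contact_force: [-0.8, 0.4, 0.4]
width: 0.0002
finger_force: 0.0
```

```bash
python3 -c "
from h import *
s=manip.sense();print(s['t'],s['tcp_pos'],s['contact_force'])
print(go([.434,.236,.095],20))
"
```

```text
18.5 [0.44253662 0.20882905 0.0934271 ] [-0.77917545  0.36943024  0.41382936]
('t', array([ 2.61, -0.84,  0.99]), 'w', array([-0.003, -0.003,  0.004]))
```

{"name": "send_rows", "arguments": {
  "series": [
    {"tx": 0.8, "ty": -0.4, "tz": 0.3, "wx": 0, "wy": 0, "wz": 0},
    {"tx": 1.7, "ty": -0.7, "tz": 0.6, "wx": 0, "wy": 0, "wz": 0},
    {"tx": 2.6, "ty": -0.7, "tz": 1.0, "wx": 0, "wy": 0, "wz": 0},
    {"tx": 3.2, "ty": -0.7, "tz": 1.2, "wx": 0, "wy": 0, "wz": 0},
    {"tx": 3.2, "ty": -0.7, "tz": 1.2, "wx": 0, "wy": 0, "wz": 0}
  ]
}}

```text
t: 19.0
tcp_pos: [0.4348, 0.2388, 0.0919]
tool_rot: [-2.031, -2.032, -0.353]
contact_force: [-1.6, -8.6, 5.1]
width: 0.0003
finger_force: 4.9
```

```bash
python3 -c "
from h import *
s=manip.sense();print(s['t'],s['tcp_pos'],s['contact_force'])
c=snap('wrist','w8')
I=c['color'].astype(int); k=(I[...,0]>90)&(I[...,1]<50)&(I[...,2]<60); v,u=np.nonzero(k); 
P=pts(c,np.c_[u,v]); P=P[abs(P[:,0]-.434)<.03]; print(len(P),np.median(P,0),P.min(0),P.max(0))
"
```

```text
19.0 [0.43481436 0.23875722 0.0919235 ] [-1.55194526 -8.6039471   5.12106349]
1322 [0.43333252 0.26183444 0.10208813] [0.42147808 0.24706516 0.093805  ] [0.44501757 0.27413961 0.26758285]
```

{"name": "send_rows", "arguments": {
  "series": [
    {"tx": -1.5, "ty": 0, "tz": -0.6, "wx": 0, "wy": 0, "wz": 0},
    {"tx": -4, "ty": 0, "tz": -2, "wx": 0, "wy": 0, "wz": 0},
    {"tx": -7, "ty": 0, "tz": -5, "wx": 0, "wy": 0, "wz": 0},
    {"tx": -9, "ty": 0, "tz": -9, "wx": 0, "wy": 0, "wz": 0},
    {"tx": -9, "ty": -1, "tz": -13, "wx": 0, "wy": 0, "wz": 0},
    {"tx": -9, "ty": -2, "tz": -15, "wx": 0, "wy": 0, "wz": 0},
    {"tx": -9, "ty": -2, "tz": -15, "wx": 0, "wy": 0, "wz": 0},
    {"tx": -9, "ty": -2, "tz": -15, "wx": 0, "wy": 0, "wz": 0}
  ]
}}

```text
t: 19.85
tcp_pos: [0.4161, 0.1055, 0.2027]
tool_rot: [-2.027, -2.032, -0.358]
contact_force: [0.2, 0.5, 0.2]
width: 0.001
finger_force: 0.0
```

```bash
python3 -c "
from h import *
s=manip.sense();print(s['t'],s['tcp_pos'],s['contact_force'])
c=snap('top','t9');d=snap('wrist','w9');g=c['color']
cv2.imwrite('pics/v9.png',np.vstack([cv2.resize(g[130:240,150:360,::-1],(560,293)),cv2.copyMakeBorder(cv2.resize(d['color'][:,:,::-1],(400,300)),0,0,0,160,0)]))
"
```

```text
19.85 [0.41612724 0.10546955 0.2026653 ] [0.21601022 0.48498285 0.24240495]
```

View pics/v9.png

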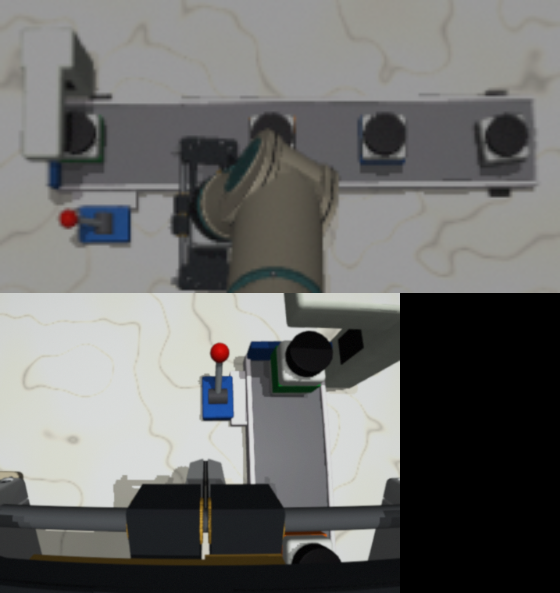

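The lever is thrown (knob now at (68,218), past the pivot on the stop side), green stands at the stop, and all the jars are upright. Handing in.

```bash
python3 -c "
from rig import manip
print(manip.close_job())"
```

```text
the job is handed in; nothing more can be done
None
```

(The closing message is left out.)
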